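# True up a loose frame post with a try square and hold it

### The arm

A 7-joint arm with a two-finger parallel gripper is mounted at the origin on the work surface. World frame = base frame: x ahead of the robot, y to its left, z up, the work surface at z = 0. Lengths are in m, angles in rad, forces in N, time in s.
With the tool pointing down it reaches from about 0.4 to 0.85 m from the base axis. Payload 10.4 kg.
Tool frame: the origin (TCP) lies midway between the tips of the shut fingers; the grasp point (between the pads) lies 19 mm behind it; y points along the fingers, x is the direction in which the jaws open and shut, and the axes are right-handed (so a half turn about y gives the same grasp; the last joint's range is limited). The gripper opens to 87 mm and grips with 3 to 60 N. Pads are 19 mm wide; open, the fingers measure 117 mm over their backs; the gripper's body (75 mm by 190 mm) begins 51 mm behind the grasp point.
Start: joints at [-0.023, 0.332, -0.065, 1.46, 0.022, 1.35, -0.088], TCP at [0.625, 0, 0.223] pointing down, gripper open.
Joint ranges: [-2.6, 2.6], [-0.5, 2.12], [-1.47, 1.34], [0.16, 2.42], [-1.27, 4.41], [0.06, 2.06], [-2.6, 2.6]. Speed limits (rad/s): [2.22, 2.22, 2.79, 2.79, 3.14, 3.14, 3.14].

### API

Orientations are given as a 3x3 rotation matrix whose columns are the frame's x, y, z axes.
In Python, from workcell import env gives the robot as it stands.
- The arm moves only by the tool jog_arm, never from a script. Its argument "deltas" is text: rows parted by semicolons, each of 5 numbers parted by spaces: the shift along the tool's x, y, z in mm, then the turn about the tool's y in rad, then the closure, from 0 (fully open) to 1 (shut). In form: tx ty tz turn grip; .... A call has 1 to 20 rows; each row shifts and turns the commanded pose from where the row before left it, along the tool's axes as they then stand; what a row does not reach is not made up. A row lasts 1/8 s, in which the tool goes at most 62.5 mm and 10.7 degrees, less where a joint would pass 70% of its speed; a pose out of reach is approached as far as the arm can. A call with a gripper value outside its range is refused whole. The fingers move at their own pace and stop on an object; "force" is the grip in N (left out, the last holds). Time passes only in rows, so rows that do not move let the fingers close. It gives the time, the measured TCP pose, the force and the opening at its end, in the units of the state.
- env.state(): the state, without advancing time (a new reading comes with each control period).
- env.get_image(name): name is "scene" or "side" or "wrist"; returns (picture, depth): 400x640x3 uint8, red, green, blue; 400x640 float32, m along the optical axis (not along the pixel's ray), 0 where there is no reading.
- env.camera_model(name): a dict with "mtx" (3x3 intrinsics, pixels), "T" (4x4, takes a point from camera to world coordinates). Camera axes: x right, y down, z forward; pixel columns grow to the right and rows downward; lengths in m; the calibration is good to about 2 mm. A picture is of the moment at which its call begins: read the wrist's pose just before it. camera_model takes no time and is no camera call; for the wrist camera it gives the pose at the moment of the call.
- env.job_done(): hands the job in, once; it reports no verdict.
The state is a dict: "t": time; "q": joint angles; "joint_vel": joint speeds; "effort": joint torques, N m; "ee_pos": TCP position; "tool_rot": TCP orientation; "wrist_force": force on the tool from outside, world axes, zero at the start; "wrist_torque": the same for the moment, N m; "opening": finger opening in m.
Only numpy, scipy, OpenCV 4.12 (cv2) and the standard library are available. Lean on these libraries where they do the work, as an engineer would, in place of code of your own. Each camera call takes 0.05 s, during which the arm holds its last target. There are 200 camera calls.

### The job

The upright post of the aluminium profile frame leans because its bracket screws are still loose. Draw the try square up out of its slot in the caddy, set its stock flat along the middle of the rail clear of the post, then slide it up to the post and on, moving the post with nothing but the square, until the stock lies flat on the rail and the blade lies flat up the face of the post. Finish while still gripping the square and pressing it firmly and steadily into the corner, down on the rail and sideways on the post, so that the post stands square and can be screwed tight; leave everything else on the bench where it is.

Things in the scene. Friction and masses are not known exactly. Their poses are not given: they have to be found in the camera images.
- square_grip (a point): Where to hold the try square, which stands blade up, its stock in the caddy's slot: on the stock's mid-plane, 32 above its underside, 8 below its top edge, 15 from its middle on the side away from the blade, 55 clear of the blade. Fingers close across the stock's 18 mm (x). Axes: y along the stock towards the blade, z up along the blade, x across.
- square_heel (a point): Outer corner of the try square, where the stock's underside meets the blade's outer edge: 85 along +y and 32 below square_grip; same axes. Blue aluminium stock 140 long, 18 thick, 40 high; bright steel blade 30 wide, 3 thick, rising 180 above the stock's underside at the stock's +y end, outer edge flush with that end. Mass about 0.33 kg.
- slot (a point): Middle of the mouth of the square's slot, in the top of the grey plastic caddy (fixed to the bench, block 120 x 180, 40 high). The slot runs along y, 20 wide, 143 long and 8 deep, so 32 of the stock's height stands free above the block; the block's top is flat for 60 mm on both sides of the slot's middle. Behind it (+x) lies a small-parts tray, 36 high.
- rail: The rail of the frame: 40 x 40 aluminium profile 340 long lying along its y, bolted to the bench; origin on the bench under its middle, so its top face is at z = 40. The stock rubs on it: sliding costs 0.5 to 0.7 of the down force.
- corner (a point): The corner to press into: on the rail's middle line, where the rail's top face meets the foot of the post's face. Rail axes: y along the rail, towards the post; z up. The square belongs on the -y side, stock along the rail, blade next to the post, heel at this point. The rail runs 240 mm from here on the -y side.
- post_face (a point): Point on the middle of the post's smooth face, 90 mm above the corner; turns with the post: z up along the face, y into the post.
- post (a joint): Lean of the post (profile 40 x 40, 260 high, loose bracket behind), rad: 0 is square to the rail; positive leans the top towards the square (-y). It starts at 0.05 to 0.11 and turns about the foot of its face with stiff friction (about 0.35 N m, so about 2 to 3 N at the top of the blade), staying where it is left; it can also be pushed too far, to -0.06.
- mallet: Bystander: rubber mallet with wooden handle, 260 long, lying on the left.
- driver: Bystander: screwdriver with orange handle, 200 long, lying beyond the caddy.
- offcut: Bystander: offcut of profile 40 x 40 x 120, lying beyond the rail; origin under its middle.
- bracket: Bystander: die-cast angle bracket, 36 x 40 x 40, on the bench between the robot and the rail.
- spare_bracket: Bystander: another angle bracket, 36 x 40 x 40, lying in the caddy's tray (top about 45 above the bench).
- screw_jar: Bystander: clear jar with blue lid, 60 across, 75 high, far left.
- caliper: Bystander: caliper lying flat, 160 long, 12 high, between the robot and the rail.

How it is judged:
By the outcome, as a careful person would: the job done as asked, in the order asked, and still so for the second after the job is handed in, while the arm keeps its last pose, push and grip.
It also fails if it takes over 48 s, if anything falls off the work surface, if the arm or the gripper's body presses on something with over 40 N, if the wrist force passes 120 N, or if a joint passes its speed limit or range.

## Working session

There is one attempt and no reset: what is moved stays moved. The work goes in short steps, Python scripts to look and compute and a tool call to move; the robot and the scene stay as the last step left them, time stands still between calls to the robot, and variables do not carry over. Pictures are saved under pics/ and viewed, about 8 in all and at most 12, crops included, and the job is handed in when it is done.

Besides the shell and the picture viewer there is one more tool, called after "Request:" by a JSON object that holds its "api" and its "payload". jog_arm: Moves the arm, as the interface text tells. Its arguments: {"type":"object","properties":{"deltas":{"type":"string"},"force":{"type":"number"}},"required":["deltas"]}

```bash
ls; mkdir -p pics; cat > h.py <<'E'
import numpy as np, cv2
from workcell import env
def grab(n):
    m=env.camera_model(n); im,d=env.get_image(n); return im,d,np.array(m["mtx"]),np.array(m["T"])
def cloud(d,K,T):
    v,u=np.mgrid[:d.shape[0],:d.shape[1]]
    p=np.stack([(u-K[0,2])/K[0,0]*d,(v-K[1,2])/K[1,1]*d,d],-1)
    return p@T[:3,:3].T+T[:3,3]
E
python3 - <<'E'
from h import *
s=env.state(); print(s)
for n in("scene","side","wrist"):
    im,d,K,T=grab(n); np.savez(f"{n}0.npz",im=im,d=d,K=K,T=T); print(n,T.round(3).tolist(),K[0,0])
    cv2.imwrite(f"pics/{n}0.png",im[...,::-1])
E
```

```text
pics
{'t': 0.0, 'q': array([-0.02259154,  0.33285152, -0.06469298,  1.46094717,  0.02162948,
        1.34987526, -0.08850383]), 'joint_vel': array([-1.37228454e-04, -9.04716734e-04, -1.25542207e-04,  4.18489793e-05,
        1.14948927e-04,  2.29207410e-03, -7.71776336e-04]), 'effort': array([-1.20520472e-04, -6.23245955e+01,  2.44190963e-02, -3.89891267e+01,
       -6.13984605e-02,  3.97891912e-02,  1.87085252e-04]), 'ee_pos': array([ 6.24619309e-01, -2.50430974e-05,  2.21763834e-01]), 'tool_rot': array([[ 9.99999045e-01, -1.38174061e-03, -8.72390181e-06],
       [ 8.59254519e-06, -9.50719517e-05,  9.99999995e-01],
       [-1.38174143e-03, -9.99999041e-01, -9.50599883e-05]]), 'wrist_force': array([-0.1913208 , -0.43621118, -0.56301542]), 'wrist_torque': array([-0.01142172,  0.00373675, -0.0145986 ]), 'opening': 0.08716716591261472}
scene [[0.509, 0.58, -0.636, 1.383], [0.861, -0.329, 0.389, -0.416], [0.016, -0.745, -0.667, 0.968], [0.0, 0.0, 0.0, 1.0]] 493.33851191000804
side [[-0.809, -0.302, 0.505, -0.036], [-0.588, 0.447, -0.674, 0.901], [-0.022, -0.842, -0.539, 0.733], [0.0, 0.0, 0.0, 1.0]] 475.8555559651405
wrist [[1.0, -0.0, -0.002, 0.625], [-0.001, -0.957, -0.289, 0.077], [-0.002, 0.289, -0.957, 0.383], [0.0, 0.0, 0.0, 1.0]] 315.7724774050473
```

View pics/scene0.png

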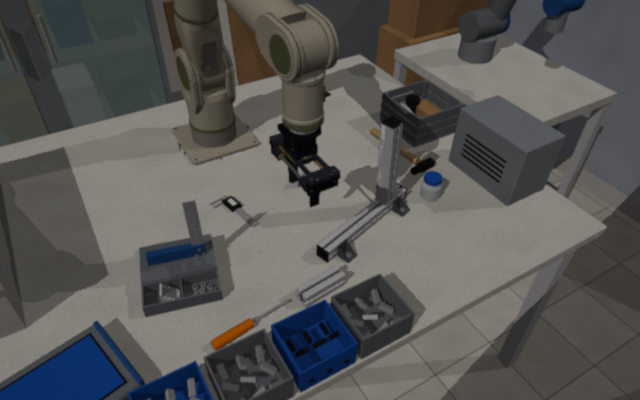

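View pics/side0.png

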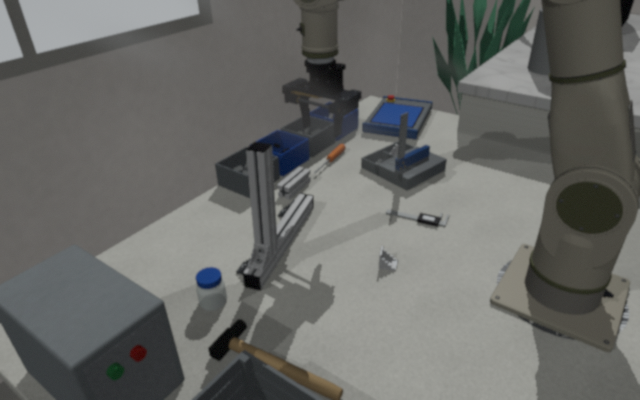

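The scene view shows the caddy with the blue stock at about (175,253) and the blade at (193,225). The rail runs from (330,250) to (400,200), with the post at (388,160) leaning left. The side view shows the post at (262,200), the rail end near (305,205), the stock at (413,157) and the blade at (403,128).

```bash
cat >> h.py <<'E'
def load(n): 
    z=np.load(n+"0.npz"); return z["im"],z["d"],z["K"],z["T"]
E
python3 - <<'E'
from h import *
for n,box in(("scene",(130,230,240,275)),("side",(385,440,140,172))):
    im,d,K,T=load(n); P=cloud(d,K,T)
    h=cv2.cvtColor(im,cv2.COLOR_RGB2HSV); m=(h[...,0]>95)&(h[...,0]<125)&(h[...,1]>110)&(d>0)
    b=np.zeros_like(m); b[box[2]:box[3],box[0]:box[1]]=1; m&=b
    p=P[m]; print(n,m.sum(),"z pct",np.percentile(p[:,2],[2,50,90,98]).round(4))
    t=p[p[:,2]>np.percentile(p[:,2],95)-.012]
    t=p[abs(p[:,2]-.072)<.005]; 
    if len(t)>5:
        r=cv2.minAreaRect((t[:,:2]*1000).astype(np.float32)); print("top",len(t),r, cv2.boxPoints(r).round(1).tolist())
# overall: heights in region
for n in("scene","side"):
    im,d,K,T=load(n);P=cloud(d,K,T)
    g=(P[...,0]>.4)&(P[...,0]<1)&(abs(P[...,1])<.5)&(d>0)
    tab=P[g&(abs(P[...,2])<.012)]; print(n,"table z",np.median(tab[:,2]))
    t=P[g&(abs(P[...,2]-.04)<.004)]
    hist,xe,ye=np.histogram2d(t[:,0],t[:,1],bins=[np.arange(.4,1,.02),np.arange(-.5,.5,.02)])
    ij=np.argwhere(hist>6); print([(round(xe[i],2),round(ye[j],2),int(hist[i,j])) for i,j in ij])
    t=P[g&(P[...,2]>.1)&(P[...,2]<.28)]
    for lo in np.arange(.1,.3,.04):
        q=t[(t[:,2]>lo)&(t[:,2]<lo+.04)]
        for nm,s in(("blade",q[q[:,1]<-.15]),("post",q[(q[:,1]>.1)&(q[:,0]>.6)])):
            if len(s)>5: print(nm,round(lo,2),len(s),np.percentile(s,[5,50,95],axis=0).round(3).tolist())
E
```

```text
scene 748 z pct [0.0396 0.0642 0.0721 0.0741]
top 328 ((503.3854675292969, -290.24664306640625), (138.55276489257812, 23.02132225036621), 75.39202117919922) [[474.79998779296875, -354.3999938964844], [497.1000061035156, -360.20001220703125], [532.0, -226.10000610351562], [509.70001220703125, -220.3000030517578]]
side 241 z pct [0.0432 0.0634 0.0732 0.0745]
top 95 ((494.255615234375, -295.77001953125), (106.02442169189453, 16.383790969848633), 77.701171875) [[475.0, -345.79998779296875], [491.0, -349.29998779296875], [513.5999755859375, -245.6999969482422], [497.5, -242.1999969482422]]
scene table z -0.00021941675211556433
[(np.float64(0.42), np.float64(-0.38), 10), (np.float64(0.42), np.float64(-0.36), 32), (np.float64(0.42), np.float64(-0.34), 25), (np.float64(0.42), np.float64(-0.32), 11), (np.float64(0.44), np.float64(-0.38), 22), (np.float64(0.44), np.float64(-0.36), 19), (np.float64(0.44), np.float64(-0.34), 22), (np.float64(0.44), np.float64(-0.32), 31), (np.float64(0.44), np.float64(-0.3), 39), (np.float64(0.44), np.float64(-0.28), 33), (np.float64(0.44), np.float64(-0.26), 23
[... 16275 characters left out ...]
0.88), np.float64(0.08), 11), (np.float64(0.9), np.float64(-0.34), 11), (np.float64(0.9), np.float64(-0.2), 9), (np.float64(0.9), np.float64(0.02), 9), (np.float64(0.9), np.float64(0.04), 7), (np.float64(0.9), np.float64(0.08), 10), (np.float64(0.92), np.float64(-0.2), 8), (np.float64(0.92), np.float64(-0.18), 10), (np.float64(0.92), np.float64(0.08), 10), (np.float64(0.94), np.float64(-0.02), 7), (np.float64(0.94), np.float64(0.0), 8)]
blade 0.1 93 [[0.506, -0.251, 0.102], [0.511, -0.236, 0.119], [0.516, -0.225, 0.139]]
blade 0.14 99 [[0.506, -0.249, 0.142], [0.511, -0.237, 0.159], [0.515, -0.223, 0.178]]
blade 0.18 89 [[0.507, -0.252, 0.181], [0.511, -0.236, 0.197], [0.515, -0.223, 0.212]]
```

```bash
python3 - <<'E'
from h import *
# gripper extents by height (relative to TCP)
Q=[]
for n in("scene","side"):
    im,d,K,T=load(n);Q.append(cloud(d,K,T)[d>0])
Q=np.vstack(Q); tcp=np.array([.6246,0,.2218])
g=Q[(abs(Q[:,0]-.6246)<.16)&(abs(Q[:,1])<.16)&(Q[:,2]>.2)]-tcp
for lo in np.arange(0,.26,.03):
    s=g[(g[:,2]>lo)&(g[:,2]<lo+.03)]
    if len(s)>5: print("grip z",round(lo,2),len(s),"x",np.percentile(s[:,0],[1,99]).round(3),"y",np.percentile(s[:,1],[1,99]).round(3))
# rail top
for n in("scene","side"):
    im,d,K,T=load(n);P=cloud(d,K,T);p=P[d>0]
    p=p[(abs(p[:,2]-.04)<.005)&(p[:,0]>.54)&(p[:,0]<.69)&(p[:,1]>0.0)&(p[:,1]<.36)]
    c=np.array([.61,.15]); u=np.array([-.34,.94]);u/=np.linalg.norm(u)
    for k in range(4):
        w=np.array([u[1],-u[0]]); a=(p[:,:2]-c)@u; b=(p[:,:2]-c)@w
        q=p[(abs(b)<.024)&(a<.08)]; c=q[:,:2].mean(0); vv=np.linalg.svd(q[:,:2]-c)[2][0]; u=vv*np.sign(vv[1])
    a=(q[:,:2]-c)@u; b=(q[:,:2]-c)@np.array([u[1],-u[0]])
    print(n,len(q),"u",u.round(4),"ang",np.degrees(np.arctan2(u[1],u[0])).round(2),"c",c.round(4),"a",np.percentile(a,[0.5,99.5]).round(4),"b",np.percentile(b,[1,50,99]).round(4), "z",np.median(q[:,2]).round(4))
E
```

```text
grip z 0.0 321 x [-0.055  0.057] y [-0.011  0.013]
grip z 0.03 258 x [-0.06   0.059] y [-0.012  0.013]
grip z 0.06 917 x [-0.089  0.091] y [-0.037  0.04 ]
grip z 0.09 2350 x [-0.095  0.097] y [-0.037  0.039]
grip z 0.12 790 x [-0.052  0.02 ] y [-0.024  0.028]
grip z 0.15 871 x [-0.052  0.039] y [-0.036  0.039]
grip z 0.18 725 x [-0.043  0.045] y [-0.041  0.043]
grip z 0.21 1055 x [-0.043  0.044] y [-0.041  0.043]
grip z 0.24 1145 x [-0.042  0.044] y [-0.04   0.045]
scene 600 u [-0.2885  0.9575] ang 106.77 c [0.6374 0.1064] a [-0.0724  0.0799] b [-0.0217  0.0021  0.0224] z 0.0391
side 536 u [-0.2976  0.9547] ang 107.31 c [0.6273 0.1189] a [-0.0881  0.0808] b [-0.0198  0.0033  0.0224] z 0.0399
```

View pics/wrist0.png

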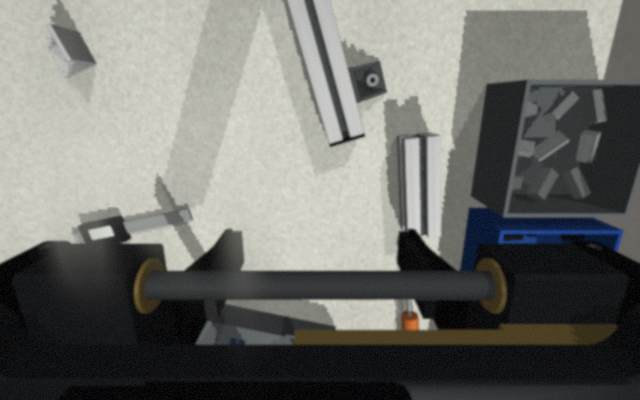

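The wrist view shows the rail end at about (345,143), with its centre groove running up to (308,0). I'll shift along the rail to get a better fix on the rail and the post foot.

Request:
{"api": "jog_arm", "payload": {"deltas": "0 -30 50 0 0; 0 -30 50 0 0; 0 0 0 0 0"}}

```text
t: 0.52
ee_pos: [0.6251, 0.1058, 0.2848]
tool_rot: [[1.0, 0.003, -0.007], [0.007, 0.003, 1.0], [0.003, -1.0, 0.003]]
wrist_force: [0.3, -0.6, -0.6]
opening: 0.087
```

```bash
cat > rail.py <<'E'
from h import *
im,d,K,T=grab("wrist"); np.savez("wrist1.npz",im=im,d=d,K=K,T=T); cv2.imwrite("pics/wrist1.png",im[...,::-1])
print(env.state()["ee_pos"].round(4),env.state()["t"])
P=cloud(d,K,T)
m=(d>0)&(P[...,2]>.033)&(P[...,2]<.047)&(P[...,0]>.53)&(P[...,0]<.72)&(P[...,1]<.36)&(P[...,1]>-.05)
c=np.array([.61,.15]);u=np.array([-.3,.95]);u/=np.linalg.norm(u)
p=P[m]; 
for k in range(4):
    w=np.array([u[1],-u[0]]); a=(p[:,:2]-c)@u; b=(p[:,:2]-c)@w
    L=[];R=[]
    for s in np.arange(-.1,.1,.008):
        bb=b[(a>s)&(a<s+.008)&(abs(b)<.035)]
        if len(bb)>30: L.append((s+.004,np.percentile(bb,1.5))); R.append((s+.004,np.percentile(bb,98.5)))
    L=np.array(L);R=np.array(R); fl=np.polyfit(L[:,0],L[:,1],1);fr=np.polyfit(R[:,0],R[:,1],1)
    sl=(fl[0]+fr[0])/2; off=(fl[1]+fr[1])/2; c=c+w*off; u=u+w*sl; u/=np.linalg.norm(u)
w=np.array([u[1],-u[0]]); a=(p[:,:2]-c)@u; b=(p[:,:2]-c)@w
print("u",u.round(4),"ang",np.degrees(np.arctan2(u[1],u[0])).round(2),"c",c.round(4),"slopes",fl[0],fr[0],"width",fr[1]-fl[1],"rng",L[0,0],L[-1,0])
aa=np.sort(a[abs(b)<.015]); print("a ends",aa[:3],np.percentile(aa,[.5,99.5]),"near end",c+u*np.percentile(aa,.5))
print("z",np.median(p[abs(b)<.02][:,2]))
E
python3 rail.py
```

```text
[0.625  0.1023 0.2832] 0.575
u [-0.2981  0.9545] ang 107.34 c [0.6184 0.1526] slopes 0.010062226224472491 -0.010062221028514111 width 0.039600926439510596 rng -0.096 0.09600000000000017
a ends [-0.12378859 -0.12370161 -0.1235555 ] [-0.12250471  0.11988027] near end [0.65487704 0.0357045 ]
z 0.03883253250344687
```

View pics/wrist1.png

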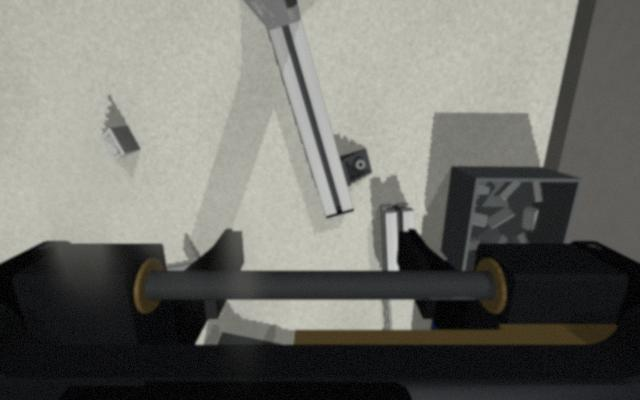

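```bash
python3 rail.py; sleep 0; python3 rail.py | sed -n 2,3p
```

```text
[0.625  0.1    0.2822] 0.625
u [-0.2979  0.9546] ang 107.33 c [0.6184 0.1526] slopes 0.01002273973001107 -0.010022739367930836 width 0.039663477915995005 rng -0.096 0.09600000000000017
a ends [-0.12403768 -0.12402738 -0.12376479] [-0.12250201  0.11984753] near end [0.65485361 0.03570002]
z 0.03884455027297529
u [-0.2979  0.9546] ang 107.33 c [0.6184 0.1526] slopes 0.009726666696740757 -0.009726701057992938 width 0.03965610675323987 rng -0.096 0.09600000000000017
a ends [-0.12381915 -0.12380941 -0.12380795] [-0.12219989  0.11984563] near end [0.65477612 0.03599237]
```

Request:
{"api": "jog_arm", "payload": {"deltas": "-12 -2 -50 0 0; -12 -2 -50 0 0; -12 -2 -50 0 0; -12 -2 -50 0 0; -12 -2 -50 0 0; -12 -2 -50 0 0; -12 -2 -50 0 0; -12 -2 -50 0 0; -12 -2 -50 0.12 0; 0 0 -50 0.13 0; 0 0 0 0 0; 0 0 0 0 0"}}

```text
t: 2.17
ee_pos: [0.5101, -0.4002, 0.2996]
tool_rot: [[0.969, -0.001, 0.249], [-0.249, 0.001, 0.969], [-0.001, -1.0, 0.001]]
wrist_force: [-1.7, 0.6, -0.5]
opening: 0.0869
```

```bash
cat > sq.py <<'E'
from h import *
im,d,K,T=grab("wrist"); np.savez("wrist2.npz",im=im,d=d,K=K,T=T); cv2.imwrite("pics/wrist2.png",im[...,::-1])
s=env.state(); print(s["ee_pos"].round(4),s["t"],np.degrees(np.arctan2(s["tool_rot"][1,2],s["tool_rot"][0,2])).round(2))
P=cloud(d,K,T)
h=cv2.cvtColor(im,cv2.COLOR_RGB2HSV); m=(h[...,0]>95)&(h[...,0]<125)&(h[...,1]>90)&(d>0)&(P[...,2]>.066)&(P[...,2]<.078)&(abs(P[...,0]-.5)<.07)&(abs(P[...,1]+.29)<.1)
p=P[m]; r=cv2.minAreaRect((p[:,:2]*1000).astype(np.float32)); print("stock top",m.sum(),r,np.median(p[:,2]),cv2.boxPoints(r).round(1).tolist())
c=np.median(p[:,:2],0); u=np.array([.24,.97]);u/=np.linalg.norm(u)
for k in range(4):
    w=np.array([u[1],-u[0]]);a=(p[:,:2]-c)@u;b=(p[:,:2]-c)@w;L=[]
    for q in np.arange(-.06,.06,.006):
        bb=b[(a>q)&(a<q+.006)]
        if len(bb)>8: L.append((q+.003,np.percentile(bb,3),np.percentile(bb,97)))
    L=np.array(L); f=np.polyfit(L[:,0],L[:,1:].mean(1),1); c=c+w*f[1]; u=u+w*f[0];u/=np.linalg.norm(u)
e=np.percentile(a,[.5,99.5]); print("ang",np.degrees(np.arctan2(u[1],u[0])).round(2),"width",np.median(L[:,2]-L[:,1]).round(4),"ends",(c+u*e[0]).round(4),(c+u*e[1]).round(4),"mid",(c+u*e.mean()).round(4),"len",np.ptp(e).round(4))
mid=c+u*e.mean(); t=P[(d>0)&(P[...,2]>.1)&(P[...,2]<.22)&(np.hypot(P[...,0]-mid[0],P[...,1]-mid[1])<.09)]
if len(t)>20:
    a=(t[:,:2]-mid)@u;b=(t[:,:2]-mid)@np.array([u[1],-u[0]]); print("blade",len(t),np.percentile(a,[1,99]).round(4),np.percentile(b,[2,50,98]).round(4),t[:,2].max().round(3))
E
python3 sq.py
```

```text
[ 0.5107 -0.3993  0.2999] 2.225 75.7
stock top 1737 ((499.2285461425781, -293.6510314941406), (139.14527893066406, 18.210607528686523), 76.39718627929688) 0.07082880047415951 [[474.0, -359.1000061035156], [491.70001220703125, -363.3999938964844], [524.4000244140625, -228.1999969482422], [506.70001220703125, -223.89999389648438]]
ang 75.52 width 0.0168 ends [ 0.4825 -0.3609] [ 0.5168 -0.2279] mid [ 0.4997 -0.2944] len 0.1374
blade 456 [0.0406 0.0683] [-0.0022  0.0003  0.0006] 0.213
```

Request:
{"api": "jog_arm", "payload": {"deltas": "-18 0 42 0 0.5; -19 0 42 0 0.5; 0 40 0 0 0.5; 0 40 0 0 0.5; 0 40 0 0 0.5; 0 30 0 0 0.5; 0 20 0 0 0.5; 0 0 0 0 0.5; 0 0 0 0 0.5", "force": 20}}

```text
t: 3.35
ee_pos: [0.4965, -0.3088, 0.1317]
tool_rot: [[0.969, 0.001, 0.247], [-0.247, -0.0, 0.969], [0.001, -1.0, -0.0]]
wrist_force: [1.2, -0.6, -0.2]
opening: 0.0436
```

```bash
python3 - <<'E'
from h import *
s=env.state(); R=s["tool_rot"];p=s["ee_pos"]; print(p.round(4),s["t"],R.round(4).tolist())
print("remaining tool mm",(R.T@(np.array([.4959,-.3085,.045])-p)*1000).round(1))
E
```

```text
[ 0.4965 -0.3088  0.1317] 3.35 [[0.9691, 0.0013, 0.2465], [-0.2465, -0.0004, 0.9691], [0.0014, -1.0, -0.0001]]
remaining tool mm [-0.8 86.7  0.2]
```

Request:
{"api": "jog_arm", "payload": {"deltas": "-1 30 0 0 0.5; 0 30 0 0 0.5; 0 20 0 0 0.5; 0 6 0 0 0.5; 0 0 0 0 0.5; 0 0 0 0 0.5; 0 0 0 0 0.7; 0 0 0 0 0.9; 0 0 0 0 1; 0 0 0 0 1; 0 0 0 0 1; 0 0 0 0 1", "force": 20}}

```text
t: 4.85
ee_pos: [0.495, -0.3088, 0.0446]
tool_rot: [[0.969, 0.0, 0.247], [-0.247, 0.0, 0.969], [0.0, -1.0, 0.0]]
wrist_force: [-0.6, -0.1, 2.0]
opening: 0.0177
```

```bash
python3 - <<'E'
from h import *
s=env.state(); R=s["tool_rot"];p=s["ee_pos"]; print(p.round(4),s["t"],"F tool",(R.T@s["wrist_force"]).round(2),"T",(R.T@s["wrist_torque"]).round(2),s["opening"])
im,d,K,T=grab("scene"); cv2.imwrite("pics/scene3.png",cv2.resize(im[150:310,100:340,::-1],None,fx=3,fy=3))
E
```

```text
[ 0.495  -0.3088  0.0446] 4.85 F tool [-0.6  -2.05 -0.23] T [ 0.06 -0.05  0.21] 0.017671868527182846
```

View pics/scene3.png

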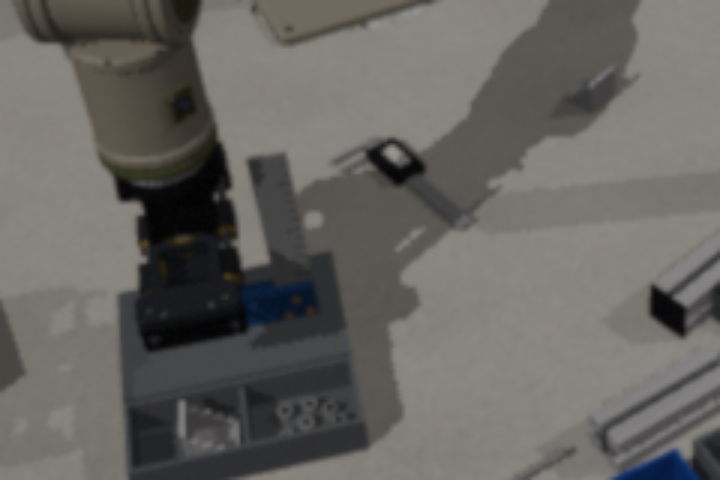

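The square is gripped with the jaws across the stock and an opening of 17.7 mm. In the picture the stock is at about (280,300) and still upright in its slot. Lifting it now.

Request:
{"api": "jog_arm", "payload": {"deltas": "0 0 0 0 1; 0 -3 0 0 1; 0 -5 0 0 1; 0 -8 0 0 1; 0 -12 0 0 1; 0 -16 0 0 1; 0 -20 0 0 1; 0 -20 0 0 1; 0 -10 0 0 1; 0 0 0 0 1; 0 0 0 0 1", "force": 55}}

```text
t: 6.28
ee_pos: [0.4946, -0.3086, 0.1378]
tool_rot: [[0.969, -0.001, 0.247], [-0.247, 0.001, 0.969], [-0.001, -1.0, 0.0]]
wrist_force: [-0.4, 0.2, -3.3]
opening: 0.0176
```

Request:
{"api": "jog_arm", "payload": {"deltas": "0 0 10 0 1; 0 0 20 0 1; 1 0 30 0 1; 1 0 30 0 1; 1 0 35 0 1; 1 0 35 0 1; 1 0 35 0 1; 1 0 35 0 1; 1 0 35 0 1; 1 0 35 0 1; 1 0 35 0 1; 1 0 35 0 1; 1 0 35 0 1; 1 0 30 0 1; 1 0 20 0 1; 0 0 10 0 1; 0 0 0 0 1"}}

```text
t: 8.4
ee_pos: [0.6225, 0.1385, 0.1383]
tool_rot: [[0.969, -0.0, 0.247], [-0.247, -0.0, 0.969], [-0.0, -1.0, -0.0]]
wrist_force: [-0.4, 0.1, -2.6]
opening: 0.0175
```

Request:
{"api": "jog_arm", "payload": {"deltas": "0 0 0 -0.1 1; 0 0 0 -0.1 1; 0 0 0 -0.1 1; 0 0 0 -0.1 1; 0 0 0 -0.1 1; 0 0 0 -0.052 1; 0 0 0 0 1; 0 0 0 0 1; 0 0 0 0 1"}}

```text
t: 9.52
ee_pos: [0.6226, 0.1382, 0.1386]
tool_rot: [[0.955, 0.0, -0.296], [0.296, -0.0, 0.955], [0.0, -1.0, -0.0]]
wrist_force: [0.9, 0.3, -3.0]
opening: 0.0173
```

```bash
cat > chk.py <<'E'
from h import *
# tool-frame remainder to a rail-based target; square pose from all cameras
C=np.array([.6184,.1526]);U=np.array([-.2979,.9546]);W=np.array([U[1],-U[0]])
def st(a=None,z=None,b=0):
    s=env.state(); R=s["tool_rot"];p=s["ee_pos"]
    print("t",s["t"],"p",p.round(4),"a,b",((p[:2]-C)@U).round(4),((p[:2]-C)@W).round(4),"ang",np.degrees(np.arctan2(R[1,2],R[0,2])).round(2),"ydir",R[:,1].round(4),"Frail(w,u,z)",np.round([s["wrist_force"][:2]@W,s["wrist_force"][:2]@U,s["wrist_force"][2]],1),"T",(R.T@s["wrist_torque"]).round(2),s["opening"].round(4))
    if a is not None: print("remaining",(R.T@(np.r_[C+U*a+W*b,z]-p)*1000).round(1))
    return s
def sq(n,tag):
    im,d,K,T=grab(n); np.savez(f"{n}_{tag}.npz",im=im,d=d,K=K,T=T); cv2.imwrite(f"pics/{n}_{tag}.png",im[...,::-1]); P=cloud(d,K,T)
    a=(P[...,:2]-C)@U; b=(P[...,:2]-C)@W; return im,d,P,a,b
def post(n,tag):
    im,d,P,a,b=sq(n,tag); m=(d>0)&(abs(b)<.03)&(a>.06)&(a<.2)&(P[...,2]>.05)&(P[...,2]<.31)
    return a[m],b[m],P[...,2][m]
E
python3 - <<'E'
from chk import *
st(-.013,.14)
for n in("scene","side"):
    im,d,P,a,b=sq(n,"4")
    h=cv2.cvtColor(im,cv2.COLOR_RGB2HSV); m=(h[...,0]>95)&(h[...,0]<125)&(h[...,1]>110)&(d>0)&(abs(b)<.03)&(abs(a)<.13)&(P[...,2]>.08)
    if m.sum()>10: print(n,m.sum(),"stock a",np.percentile(a[m],[1,99]).round(4),"b",np.percentile(b[m],[2,98]).round(4),"z",np.percentile(P[m][:,2],[1,99]).round(4))
    for lo in np.arange(.16,.3,.02):
        k=(d>0)&(abs(b)<.012)&(a>.02)&(a<.09)&(P[...,2]>lo)&(P[...,2]<lo+.02)
        if k.sum()>5: print(" blade z",lo.round(2),k.sum(),np.percentile(a[k],[5,95]).round(4),np.median(b[k]).round(4))
E
```

```text
Traceback (most recent call last):
  File "chk.py", line 6, in st
    print("t",s["t"],"p",p.round(4),"a,b",((p[:2]-C)@U).round(4),((p[:2]-C)@W).round(4),"ang",np.degrees(np.arctan2(R[1,2],R[0,2])).round(2),"ydir",R[:,1].round(4),"Frail(w,u,z)",np.round([s["wrist_force"][:2]@W,s["wrist_force"][:2]@U,s["wrist_force"][2]],1),"T",(R.T@s["wrist_torque"]).round(2),s["opening"].round(4))
                                                                                                                                                                                                                                                                                                        ^^^^^^^^^^^^^^^^^^
AttributeError: 'float' object has no attribute 'round'
```

```bash
sed -i 's/s\["opening"\].round(4)/round(s["opening"],4)/' chk.py
cat > blk.py <<'E'
import sys
from chk import *
st(-.013,.14); tag=sys.argv[1]; zu=float(sys.argv[2])
for n in("scene","side"):
    im,d,P,a,b=sq(n,tag)
    h=cv2.cvtColor(im,cv2.COLOR_RGB2HSV); m=(h[...,0]>95)&(h[...,0]<125)&(h[...,1]>110)&(d>0)&(abs(b)<.03)&(abs(a)<.13)&(P[...,2]>zu-.01)&(P[...,2]<zu+.05)
    if m.sum()>10: print(n,m.sum(),"stock a",np.percentile(a[m],[1,99]).round(4),"b",np.percentile(b[m],[2,98]).round(4),"z",np.percentile(P[m][:,2],[1,99]).round(4))
    for lo in np.arange(zu+.06,zu+.18,.03):
        k=(d>0)&(abs(b)<.012)&(a>.02)&(a<.09)&(P[...,2]>lo)&(P[...,2]<lo+.03)
        if k.sum()>5: print(" blade z",lo.round(2),k.sum(),np.percentile(a[k],[5,95]).round(4),np.median(b[k]).round(4))
    for lo in np.arange(.06,.3,.04):
        k=(d>0)&(abs(b)<.03)&(a>.09)&(a<.2)&(P[...,2]>lo)&(P[...,2]<lo+.04)
        if k.sum()>5: print(" post z",lo.round(2),k.sum(),"a",np.percentile(a[k],[2,98]).round(4),"b",np.percentile(b[k],[2,98]).round(4))
E
python3 blk.py 4 .107
```

```text
t 9.525 p [0.6226 0.1382 0.1386] a,b -0.015 -0.0002 ang 107.25 ydir [ 1.e-04 -1.e-04 -1.e+00] Frail(w,u,z) [ 0.9 -0.  -3. ] T [-0.11 -0.   -0.03] 0.0173
remaining [ 0.2 -1.4  2. ]
scene 145 stock a [-0.0676  0.0372] b [-0.0047  0.0189] z [0.131  0.1566]
 blade z 0.2 43 [0.0454 0.0727] 0.0027
 blade z 0.23 76 [0.0434 0.0717] 0.003
 blade z 0.26 59 [0.043  0.0716] 0.0032
 post z 0.06 143 a [0.1166 0.1736] b [0.003  0.0255]
 post z 0.1 47 a [0.1207 0.1572] b [0.0173 0.026 ]
 post z 0.14 154 a [0.1124 0.1532] b [-0.0146  0.0252]
 post z 0.18 246 a [0.1106 0.1512] b [-0.0138  0.0251]
 post z 0.22 266 a [0.1094 0.1495] b [-0.0152  0.0247]
 post z 0.26 287 a [0.1071 0.1455] b [-0.015   0.0249]
side 142 stock a [-0.0502  0.0743] b [-0.0147 -0.0051] z [0.1321 0.1569]
 blade z 0.17 90 [0.0298 0.0729] -0.0024
 blade z 0.2 79 [0.0453 0.0738] -0.0024
 blade z 0.23 77 [0.045  0.0739] -0.0022
 blade z 0.26 81 [0.0447 0.0737] -0.0024
 post z 0.06 416 a [0.1239 0.1799] b [-0.0195  0.0193]
 post z 0.1 364 a [0.1214 0.1603] b [-0.0195  0.0199]
 post z 0.14 384 a [0.1196 0.1579] b [-0.0196  0.0198]
 post z 0.18 408 a [0.1166 0.1555] b [-0.0196  0.02  ]
 post z 0.22 433 a [0.1146 0.1533] b [-0.0198  0.0196]
 post z 0.26 462 a [0.1127 0.152 ] b [-0.0197  0.0199]
```

Request:
{"api": "jog_arm", "payload": {"deltas": "0 15 0 0 1; 0 20 0 0 1; 0 20 0 0 1; 0 15 0 0 1; 0 8 0 0 1; 0 4 0 0 1; 0 0 0 0 1; 0 0 0 0 1"}}

```text
t: 10.62
ee_pos: [0.6231, 0.1386, 0.0572]
tool_rot: [[0.955, 0.001, -0.297], [0.297, 0.0, 0.955], [0.001, -1.0, -0.0]]
wrist_force: [-0.0, -0.1, -3.1]
opening: 0.0177
```

```bash
python3 -c "
from chk import *
st(-.013,.0526)
im,d,P,a,b=sq('side','5')
cv2.imwrite('pics/c5.png',cv2.resize(im[100:300,180:380,::-1],None,fx=3,fy=3))"
```

```text
t 10.625 p [0.6231 0.1386 0.0572] a,b -0.0147 0.0003 ang 107.3 ydir [ 1.1e-03  3.0e-04 -1.0e+00] Frail(w,u,z) [-0.1 -0.1 -3.1] T [-0.13  0.   -0.01] 0.0177
remaining [-0.3  4.6  1.7]
```

View pics/c5.png

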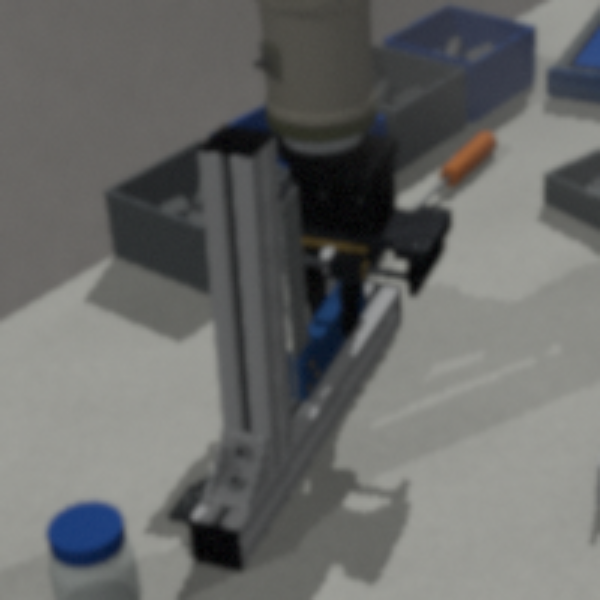

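The stock (blue, about (325,345)) hangs just above the rail's middle, clear of the post at (250,300). I'll lower it gently to contact.

Request:
{"api": "jog_arm", "payload": {"deltas": "0 2 0 0 1; 0 1 0 0 1; 0 1 0 0 1; 0 1 0 0 1; 0 0 0 0 1; 0 0 0 0 1"}}

```text
t: 11.42
ee_pos: [0.6227, 0.1385, 0.0527]
tool_rot: [[0.955, 0.0, -0.297], [0.297, 0.0, 0.955], [0.0, -1.0, -0.0]]
wrist_force: [-4.5, -1.4, 6.8]
opening: 0.0173
```

```bash
python3 -c "
from chk import *
st()"
```

```text
t 11.425 p [0.6227 0.1385 0.0527] a,b -0.0148 -0.0001 ang 107.3 ydir [ 3.e-04  0.e+00 -1.e+00] Frail(w,u,z) [-4.7 -0.   6.8] T [ 0.02 -0.04  1.14] 0.0173
```

Request:
{"api": "jog_arm", "payload": {"deltas": "0 0 3 0 1; 0 0 5 0 1; 0 0 5 0 1; 0 0 5 0 1; 0 0 5 0 1; 0 0 3 0 1; 0 0 0 0 1; 0 0 0 0 1"}}

```text
t: 12.42
ee_pos: [0.616, 0.1635, 0.0527]
tool_rot: [[0.955, 0.003, -0.297], [0.297, 0.0, 0.955], [0.003, -1.0, -0.0]]
wrist_force: [1.0, -2.6, 6.5]
opening: 0.0177
```

```bash
python3 -c "
from chk import *
st()"
```

```text
t 12.425 p [0.616  0.1635 0.0527] a,b 0.0111 0.0009 ang 107.29 ydir [ 2.5e-03  4.0e-04 -1.0e+00] Frail(w,u,z) [ 0.2 -2.8  6.5] T [-0.48  0.    0.04] 0.0177
```

Request:
{"api": "jog_arm", "payload": {"deltas": "0 0.3 2 0 1; 0 0 2 0 1; 0 0 2 0 1; 0 0 2 0 1; 0 0 2 0 1; 0 0 0 0 1; 0 0 0 0 1"}}

```text
t: 13.3
ee_pos: [0.6134, 0.1725, 0.0527]
tool_rot: [[0.955, 0.003, -0.297], [0.297, -0.0, 0.955], [0.003, -1.0, -0.001]]
wrist_force: [0.9, -3.8, 7.3]
opening: 0.0178
```

```bash
python3 blk.py 6 .04
```

```text
t 13.3 p [0.6134 0.1725 0.0527] a,b 0.0204 0.0012 ang 107.26 ydir [ 0.0032 -0.     -1.    ] Frail(w,u,z) [-0.3 -3.9  7.3] T [-0.85 -0.    0.07] 0.0178
remaining [ -0.9 -87.3 -33.5]
scene 264 stock a [-0.0335  0.0764] b [-0.0069  0.022 ] z [0.0443 0.0847]
 blade z 0.1 7 [0.0209 0.0677] -0.0094
 blade z 0.13 30 [0.0563 0.0892] 0.0037
 blade z 0.16 14 [0.078  0.0897] 0.0043
 post z 0.06 67 a [0.1188 0.1825] b [0.0005 0.0253]
 post z 0.1 207 a [0.0924 0.1543] b [0.0002 0.0253]
 post z 0.14 231 a [0.0913 0.1523] b [0.0007 0.0252]
 post z 0.18 226 a [0.0969 0.1515] b [-0.0046  0.0252]
 post z 0.22 231 a [0.109  0.1502] b [-0.0059  0.0249]
 post z 0.26 227 a [0.1074 0.1475] b [-0.0045  0.0249]
side 262 stock a [-0.0188  0.0887] b [-0.018   0.0095] z [0.0462 0.0872]
 blade z 0.1 13 [0.0214 0.0791] -0.0008
 blade z 0.13 69 [0.0424 0.0686] -0.0006
 blade z 0.16 109 [0.042  0.0483] -0.0004
 blade z 0.19 77 [0.0402 0.0578] -0.0008
 post z 0.06 431 a [0.0956 0.1799] b [-0.0196  0.0189]
 post z 0.1 360 a [0.1202 0.16  ] b [-0.0197  0.0195]
 post z 0.14 390 a [0.1179 0.1578] b [-0.0197  0.0193]
 post z 0.18 405 a [0.1176 0.1553] b [-0.0198  0.0198]
 post z 0.22 434 a [0.1158 0.1537] b [-0.0197  0.0198]
 post z 0.26 458 a [0.1131 0.1515] b [-0.0195  0.0199]
```

Request:
{"api": "jog_arm", "payload": {"deltas": "-0.3 0.2 1.5 0 1; -0.3 0 1.5 0 1; -0.3 0 1.5 0 1; 0 0 1.5 0 1; 0 0 0 0 1; 0 0 0 0 1"}}

```text
t: 14.15
ee_pos: [0.6113, 0.1772, 0.0526]
tool_rot: [[0.955, 0.004, -0.296], [0.296, -0.001, 0.955], [0.004, -1.0, -0.002]]
wrist_force: [1.7, -5.1, 8.5]
opening: 0.0177
```

Request:
{"api": "jog_arm", "payload": {"deltas": "0 0.2 1.5 0 1; 0 0 1.5 0 1; 0 0 1.5 0 1; 0 0 0 0 1; 0 0 0 0 1"}}

```text
t: 14.78
ee_pos: [0.6101, 0.1813, 0.0526]
tool_rot: [[0.955, 0.004, -0.296], [0.296, -0.001, 0.955], [0.004, -1.0, -0.002]]
wrist_force: [2.5, -5.8, 10.0]
opening: 0.0175
```

```bash
cat > pl.py <<'E'
import sys
from chk import *
st()
im,d,P,a,b=sq("side",sys.argv[1])
# post lean from rear face edge (side view), per height
for nm,pc in(("rear",97),("front",3)):
    Z=[];A=[]
    for lo in np.arange(.22 if nm=="front" else .1,.29,.01):
        k=(d>0)&(abs(b)<.022)&(a>.1)&(a<.2)&(P[...,2]>lo)&(P[...,2]<lo+.01)
        if k.sum()>20: Z.append(lo+.005);A.append(np.percentile(a[k],pc))
    f=np.polyfit(Z,A,1); print(nm,"lean",round(-f[0],4),"at z=.04",round(f[0]*.04+f[1],4),"resid",np.std(np.polyval(f,Z)-A).round(5))
E
python3 pl.py 7
```

```text
t 14.775 p [0.6101 0.1813 0.0526] a,b 0.0298 0.0006 ang 107.21 ydir [ 4.2e-03 -8.0e-04 -1.0e+00] Frail(w,u,z) [ 0.7 -6.3 10. ] T [-1.41 -0.04  0.08] 0.0175
rear lean 0.0226 at z=.04 0.1633 resid 0.00032
front lean 0.0097 at z=.04 0.1238 resid 0.00112
```

Request:
{"api": "jog_arm", "payload": {"deltas": "0 0.3 1 0 1; 0 0.3 1 0 1; 0 0.3 1 0 1; 0 0 0 0 1; 0 0 0 0 1"}}

```text
t: 15.45
ee_pos: [0.61, 0.1828, 0.0526]
tool_rot: [[0.956, 0.005, -0.295], [0.295, -0.002, 0.956], [0.005, -1.0, -0.004]]
wrist_force: [1.0, -12.1, 15.5]
opening: 0.018
```

```bash
python3 pl.py 8
```

```text
t 15.45 p [0.61   0.1828 0.0526] a,b 0.0313 0.001 ang 107.15 ydir [ 0.0054 -0.0021 -1.    ] Frail(w,u,z) [ -2.7 -11.9  15.5] T [-2.12 -0.16  0.57] 0.018
rear lean 0.016 at z=.04 0.1633 resid 0.00035
front lean 0.0093 at z=.04 0.1258 resid 0.00134
```

Request:
{"api": "jog_arm", "payload": {"deltas": "-0.3 0 1 0 1; -0.3 0 1 0 1; 0 0 1 0 1; 0 0 0 0 1; 0 0 0 0 1"}}

```text
t: 16.12
ee_pos: [0.609, 0.1853, 0.0527]
tool_rot: [[0.956, 0.006, -0.294], [0.294, -0.002, 0.956], [0.006, -1.0, -0.004]]
wrist_force: [2.8, -10.7, 14.1]
opening: 0.0173
```

```bash
python3 pl.py 9; python3 - <<'E'
from h import *
C=np.array([.6184,.1526]);U=np.array([-.2979,.9546]);W=np.array([U[1],-U[0]])
for tag in("4","6","7","8","9"):
    z=np.load(f"side_{tag}.npz"); d=z["d"];P=cloud(d,z["K"],z["T"]);a=(P[...,:2]-C)@U;b=(P[...,:2]-C)@W
    k=(d>0)&(abs(b)<.012)&(a>.135)&(a<.2)&(P[...,2]>.1)&(P[...,2]<.28)
    # front-facing left side face (b=-.02): plane-free; rear face plane fit
    A=np.c_[P[...,2][k],b[k],np.ones(k.sum())]; y=a[k]
    for i in range(4):
        f=np.linalg.lstsq(A,y,rcond=None)[0]; r=y-A@f; s=abs(r)<.003; A,y=A[s],y[s]
    print(tag,len(y),"rear plane lean",-f[0].round(4),"rail skew",f[1].round(4),"a@.04",(f[0]*.04+f[2]).round(4))
E
```

```text
t 16.125 p [0.609  0.1853 0.0527] a,b 0.034 0.0008 ang 107.12 ydir [ 0.0064 -0.002  -1.    ] Frail(w,u,z) [ -0.5 -11.1  14.1] T [-2.34 -0.09  0.03] 0.0173
rear lean -0.0001 at z=.04 0.1633 resid 0.00041
front lean -0.0142 at z=.04 0.1236 resid 0.00085
4 445 rear plane lean 0.0491 rail skew -0.0935 a@.04 0.16
6 432 rear plane lean 0.0503 rail skew -0.0871 a@.04 0.1604
7 400 rear plane lean 0.0254 rail skew -0.0954 a@.04 0.1606
8 421 rear plane lean 0.0142 rail skew -0.0671 a@.04 0.1603
9 427 rear plane lean -0.0004 rail skew -0.0802 a@.04 0.1605
```

Request:
{"api": "jog_arm", "payload": {"deltas": "-0.3 0.3 1 -0.003 1; 0 0.3 1 0 1; 0 0 0 0 1; 0 0 0 0 1"}}

```text
t: 16.68
ee_pos: [0.6091, 0.1853, 0.0526]
tool_rot: [[0.955, 0.008, -0.296], [0.296, -0.004, 0.955], [0.006, -1.0, -0.006]]
wrist_force: [3.6, -15.1, 18.2]
opening: 0.018
```

```bash
cat > rp.py <<'E'
import sys
from chk import *
st()
for n in ("side",):
    R=[]
    for i in range(3):
        im,d,P,a,b=sq(n,sys.argv[1]+str(i))
        k=(d>0)&(abs(b)<.012)&(a>.135)&(a<.2)&(P[...,2]>.1)&(P[...,2]<.28)
        A=np.c_[P[...,2][k],b[k],np.ones(k.sum())]; y=a[k]
        for j in range(4):
            f=np.linalg.lstsq(A,y,rcond=None)[0]; r=y-A@f; s=abs(r)<.003; A,y=A[s],y[s]
        R.append(-f[0])
    print(n,"lean",np.round(R,4))
st()
E
python3 rp.py 10
```

```text
t 16.675 p [0.6091 0.1853 0.0526] a,b 0.034 0.0008 ang 107.2 ydir [ 0.0076 -0.0037 -1.    ] Frail(w,u,z) [ -1.1 -15.5  18.2] T [-3.24  0.04  0.33] 0.018
side lean [-0.0003 -0.0003 -0.0017]
t 16.825 p [0.6091 0.1854 0.0526] a,b 0.0341 0.0008 ang 107.2 ydir [ 0.0076 -0.0037 -1.    ] Frail(w,u,z) [ -1.1 -16.1  18.5] T [-3.26  0.02  0.33] 0.0177
```

Request:
{"api": "jog_arm", "payload": {"deltas": "-0.3 0 1.5 0 1; -0.3 0 1.5 0 1; 0 0 0 0 1; 0 0 0 0 1"}}

```text
t: 17.32
ee_pos: [0.6089, 0.1855, 0.0526]
tool_rot: [[0.956, 0.009, -0.294], [0.294, -0.006, 0.956], [0.007, -1.0, -0.009]]
wrist_force: [8.6, -21.6, 16.8]
opening: 0.0177
```

```bash
python3 rp.py 11; python3 -c "
import cv2
im=cv2.imread('pics/side_112.png');cv2.imwrite('pics/c11.png',cv2.resize(im[120:280,220:340],None,fx=5,fy=5,interpolation=2)[:600])
"
```

```text
t 17.325 p [0.6089 0.1855 0.0526] a,b 0.0342 0.0007 ang 107.08 ydir [ 0.0094 -0.006  -0.9999] Frail(w,u,z) [  1.8 -23.2  16.8] T [-4.71 -0.03 -0.33] 0.0177
side lean [-0.0047 -0.0025 -0.002 ]
t 17.475 p [0.6089 0.1854 0.0527] a,b 0.0342 0.0008 ang 107.08 ydir [ 0.0094 -0.006  -0.9999] Frail(w,u,z) [  1. -24.  17.] T [-4.69 -0.03 -0.24] 0.0174
```

Five millimetres of command gave no further motion while the side force rose, so the heel is in the corner. I'll check that the square itself is flat and not pitched.

```bash
cat > pit.py <<'E'
import sys
from chk import *
def pitch(n,tag):
    z=np.load(f"{n}_{tag}.npz"); im,d,K,T=z["im"],z["d"],z["K"],z["T"]
    h=cv2.cvtColor(im,cv2.COLOR_RGB2HSV); P=cloud(d,K,T); a=(P[...,:2]-C)@U; b=(P[...,:2]-C)@W
    m=(h[...,0]>95)&(h[...,0]<125)&(h[...,1]>100)&(d>0)&(abs(b)<.035)&(abs(a)<.14)&(P[...,2]>.03)&(P[...,2]<.1)
    bf=.009 if n=="scene" else -.009
    out=[]
    for edge in("bottom",):
        pts=[]
        for u in range(640):
            v=np.flatnonzero(m[:,u])
            if len(v)>=5: pts.append((u,v.max()+.5))
        pts=np.array(pts,float)
        r=np.c_[(pts[:,0]-K[0,2])/K[0,0],(pts[:,1]-K[1,2])/K[1,1],np.ones(len(pts))]@T[:3,:3].T
        o=T[:3,3]; t=(bf-(o[:2]-C)@W)/(r[:,:2]@W); X=o+r*t[:,None]
        A=(X[:,:2]-C)@U; Z=X[:,2]; s=np.ones(len(A),bool)&(Z<.055)
        for i in range(6):
            f=np.polyfit(A[s],Z[s],1); e=Z-np.polyval(f,A); s=abs(e)<.0015
        out.append((edge,int(s.sum()),"slope",f[0].round(4),"a",A[s].min().round(3),A[s].max().round(3),"z mid",np.median(Z[s]).round(4)))
    return out
if __name__=="__main__":
    for n,t in [x.split("_",1) for x in sys.argv[1:]]: print(n,t,pitch(n,t))
E
python3 -c "
from chk import *
sq('scene','12')"
python3 pit.py scene_6 scene_12 side_5 side_6 side_7 side_9 side_102 side_112
```

```text
scene 6 [('bottom', 11, 'slope', np.float64(-0.0104), 'a', np.float64(-0.031), np.float64(0.054), 'z mid', np.float64(0.0436))]
scene 12 [('bottom', 10, 'slope', np.float64(-0.0428), 'a', np.float64(-0.019), np.float64(0.072), 'z mid', np.float64(0.0445))]
side 5 [('bottom', 9, 'slope', np.float64(-0.0236), 'a', np.float64(-0.047), np.float64(0.076), 'z mid', np.float64(0.0503))]
side 6 [('bottom', 10, 'slope', np.float64(-0.051), 'a', np.float64(-0.017), np.float64(0.07), 'z mid', np.float64(0.0462))]
side 7 [('bottom', 9, 'slope', np.float64(-0.0319), 'a', np.float64(-0.01), np.float64(0.083), 'z mid', np.float64(0.0462))]
side 9 [('bottom', 8, 'slope', np.float64(-0.0159), 'a', np.float64(-0.003), np.float64(0.089), 'z mid', np.float64(0.0469))]
side 102 [('bottom', 8, 'slope', np.float64(-0.0159), 'a', np.float64(-0.003), np.float64(0.089), 'z mid', np.float64(0.0469))]
side 112 [('bottom', 8, 'slope', np.float64(-0.0159), 'a', np.float64(-0.003), np.float64(0.089), 'z mid', np.float64(0.0469))]
```

```bash
python3 -c "
import cv2
im=cv2.imread('pics/scene_12.png');cv2.imwrite('pics/c12.png',cv2.resize(im[110:270,300:430],None,fx=3.7,fy=3.7,interpolation=2))"
```

```text
(no output)
```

View pics/c12.png

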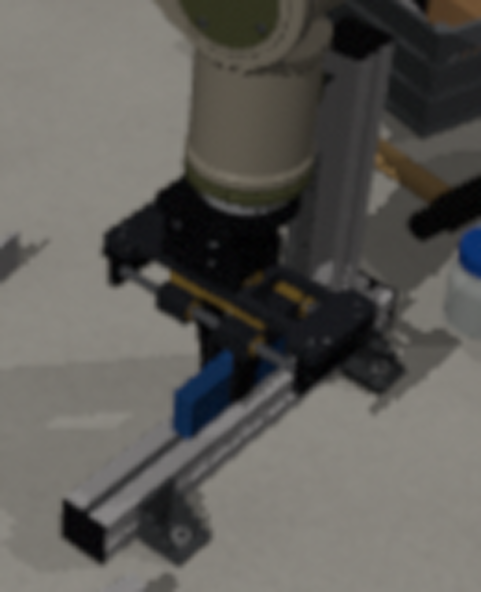

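View pics/c11.png

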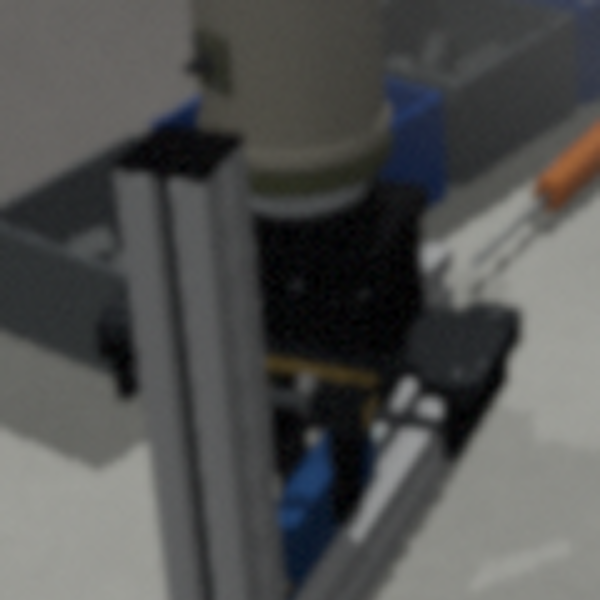

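The scene crop shows the stock, about (205,395), flat along the rail's middle with its end in the corner behind the gripper. The side crop shows the post upright, with the stock meeting its foot at about (300,570). I'll firm up the down force and press, then recheck.

Request:
{"api": "jog_arm", "payload": {"deltas": "-0.2 0.5 0.5 -0.002 1; 0 0.5 0.5 0 1; 0 0.5 0.5 0 1; 0 0 0 0 1; 0 0 0 0 1; 0 0 0 0 1", "force": 60}}

```text
t: 18.27
ee_pos: [0.609, 0.1855, 0.0526]
tool_rot: [[0.956, 0.01, -0.294], [0.295, -0.007, 0.956], [0.008, -1.0, -0.01]]
wrist_force: [5.1, -26.6, 28.8]
opening: 0.0177
```

```bash
python3 rp.py 13
```

```text
t 18.275 p [0.609  0.1855 0.0526] a,b 0.0342 0.0008 ang 107.12 ydir [ 0.0104 -0.0074 -0.9999] Frail(w,u,z) [ -3.1 -26.9  28.8] T [-5.42 -0.03  1.01] 0.0177
side lean [-0.0078 -0.0033 -0.004 ]
t 18.425 p [0.609  0.1855 0.0526] a,b 0.0342 0.0008 ang 107.12 ydir [ 0.0104 -0.0074 -0.9999] Frail(w,u,z) [ -4.3 -27.1  28.6] T [-5.49 -0.04  1.04] 0.0172
```

```bash
python3 - <<'E'
from chk import *
for n in("side","scene"):
    D=[];
    for i in range(6):
        im,d,K,T=grab(n); D.append(np.where(d>0,d,np.nan))
    d=np.nanmedian(D,0); P=cloud(d,K,T);a=(P[...,:2]-C)@U;b=(P[...,:2]-C)@W
    R=[]
    for tag in("now","0"):
        if tag=="0":
            z=np.load(f"{n}0.npz"); P=cloud(np.where(z["d"]>0,z["d"],np.nan),z["K"],z["T"]);a=(P[...,:2]-C)@U;b=(P[...,:2]-C)@W
        for nm,pc in(("rear",95),("front",5)):
            Z=[];A=[]
            for lo in np.arange(.2,.29,.006):
                k=(abs(b)<.03)&(a>.09)&(a<.2)&(P[...,2]>lo)&(P[...,2]<lo+.006)
                if k.sum()>10: Z.append(lo+.003);A.append(np.percentile(a[k],pc))
            f=np.polyfit(Z,A,1); R.append((tag,nm,(-f[0]).round(4),"a@.24",np.polyval(f,.24).round(4)))
    print(n,R)
st()
E
```

```text
side [('now', 'rear', np.float64(-0.0031), 'a@.24', np.float64(0.1626)), ('now', 'front', np.float64(-0.0035), 'a@.24', np.float64(0.1305)), ('0', 'rear', np.float64(0.0517), 'a@.24', np.float64(0.1528)), ('0', 'front', np.float64(0.0615), 'a@.24', np.float64(0.1194))]
scene [('now', 'rear', np.float64(-0.0056), 'a@.24', np.float64(0.1564)), ('now', 'front', np.float64(-0.0349), 'a@.24', np.float64(0.1214)), ('0', 'rear', np.float64(0.037), 'a@.24', np.float64(0.1446)), ('0', 'front', np.float64(0.0448), 'a@.24', np.float64(0.11))]
t 19.025 p [0.609  0.1855 0.0526] a,b 0.0342 0.0008 ang 107.12 ydir [ 0.0104 -0.0074 -0.9999] Frail(w,u,z) [ -4.2 -28.2  29.5] T [-5.41 -0.1   0.98] 0.0172
```

Request:
{"api": "jog_arm", "payload": {"deltas": "0 0 0.7 0 1; 0 0 0.7 0 1; 0 0 0.6 0 1; 0 0 0 0 1; 0 0 0 0 1; 0 0 0 0 1; 0 0 0 0 1; 0 0 0 0 1"}}

```text
t: 20.02
ee_pos: [0.6089, 0.1855, 0.0526]
tool_rot: [[0.956, 0.011, -0.293], [0.293, -0.009, 0.956], [0.008, -1.0, -0.012]]
wrist_force: [5.0, -30.7, 29.5]
opening: 0.0174
```

```bash
python3 rp.py 14
```

```text
t 20.025 p [0.6089 0.1855 0.0526] a,b 0.0343 0.0008 ang 107.05 ydir [ 0.0109 -0.0093 -0.9999] Frail(w,u,z) [ -4.3 -30.8  29.5] T [-6.5  -0.11  0.99] 0.0174
side lean [-0.0015 -0.0035 -0.0034]
t 20.175 p [0.6089 0.1855 0.0526] a,b 0.0343 0.0008 ang 107.05 ydir [ 0.0109 -0.0093 -0.9999] Frail(w,u,z) [ -3.6 -32.1  29.6] T [-6.45 -0.15  0.94] 0.0181
```

The pose and forces are steady: 32 N down, 31 N sideways and no more motion. Handing in.

```bash
python3 -c "
from chk import *
print(env.job_done()); st()"
```

```text
the job is handed in; nothing more can be done
None
the job is handed in; nothing more can be done
```

I drew the square out of its slot and set its stock on the middle of the rail, about 48 mm short of the corner. Then I slid it into the post until it stopped moving, and handed in at about 20 s, still gripping and pressing.

**Last checks:**
- **Press:** the wrist force was about 32 N down and 31 N along the rail. At least about 9 N of that sideways force reaches the post after the worst-case rail friction. Pose and force were steady.
- **Position:** the square did not advance over the last 8 mm or so of commanded push, which puts the heel in the corner. The TCP height stayed at 52.6–52.7 mm from first touch on the rail, so the stock is flat. The grip is 0.8 mm off the rail's middle line.
- **Lean:** the side camera read about 0.05 rad before and about -0.003 (±0.002) after. That is within its calibration error of square.

**Disagreements and limits:**
- **Scene camera:** its positions were 2–6 mm off the side camera's. Its post edges read -0.006 (rear) and -0.035 rad (front, partly hidden by the gripper), which I did not trust.
- **Stock flatness by camera:** the check had too few pixels to be useful, so flatness rests on the TCP height and the force balance.
- **Tool tilt:** the tool tilted about 0.012 rad under the push.
- **Other items:** I did not measure the bystanders, but nothing looked moved in the views I took.

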